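# Put the bench kit back into its nests

## Task

Put the bench kit away: the sanding block, the tape measure, the solder spool and the roll of insulating tape each go into the wooden nest cut to their shape and size, sitting flat and upright right down in the recess, the long ones lengthwise and the roll of tape round its stub. Leave the wooden offcut and the lidded tin where they are.

Things in the scene. Friction and masses are not known exactly. Their poses are not given: they have to be found in the camera images.
- sanding_block_mid (a point): Brown cork sanding block, a plain bevelled block 58 x 101 mm and 34 mm high, lying flat on the bench, about 70 g. Point: its centre, 17 mm above its underside. Its x axis runs across the 58 mm width, y along the 101 mm length, z up.
- tape_measure_mid (a point): Yellow tape measure standing upright on its base, 38 mm wide, 87 mm long with its blade hook, 67 mm high, about 280 g. Point: middle of these outer sizes, 33.5 mm above its underside. x runs across the 38 mm width, y along the length (hook at the -y end), z up. The solid case spans x from -15 to +19 mm and y from -29 to +43 mm; grip its two broad sides, across x.
- solder_spool_mid (a point): Small spool of solder wire with black flanges, standing on one flange, 54 mm in diameter, 39 mm high, about 250 g. Point: its centre, 19.5 mm above its underside; z up along its axis.
- insulating_tape_mid (a point): Dark blue roll of insulating tape lying flat, 66 mm in outer diameter, hole about 40 mm, 19 mm high, about 40 g. Point: its centre (in the hole), 9.5 mm above its underside; z up along its axis.
- nest_block_floor (a point): Fixed pale wooden nest block 8 mm thick, with a small steel screw head at each corner and a black-floored recess 5 mm deep (floor 3 mm above the bench, rim 8 mm). Nest for the sanding block: oblong block 141 x 98 mm, oblong recess 117 mm (along x) x 74 mm (along y), the larger of the two oblong ones. Point: centre of the recess floor; x along the length, z up.
- nest_measure_floor (a point): Fixed pale wooden nest block 8 mm thick, with a small steel screw head at each corner and a black-floored recess 5 mm deep (floor 3 mm above the bench, rim 8 mm). Nest for the tape measure: oblong block 127 x 78 mm, oblong recess 103 mm (along x) x 54 mm (along y), the smaller and narrower of the two oblong ones. Point: centre of the recess floor; x along the length, z up.
- nest_spool_floor (a point): Fixed pale wooden nest block 8 mm thick, with a small steel screw head at each corner and a black-floored recess 5 mm deep (floor 3 mm above the bench, rim 8 mm). Nest for the solder spool: square block 94 x 94 mm, plain round recess 70 mm in diameter without any stub. Point: centre of the recess floor, z up.
- nest_tape_floor (a point): Fixed pale wooden nest block 8 mm thick, with a small steel screw head at each corner and a black-floored recess 5 mm deep (floor 3 mm above the bench, rim 8 mm). Nest for the roll of tape: square block 106 x 106 mm, round recess 82 mm in diameter with a dark wooden stub, 24 mm in diameter and 11 mm high above the recess floor, in its middle; the roll's hole goes round the stub. Point: centre of the recess floor (at the foot of the stub), z up.
- offcut_mid (a point): Bystander: loose rough wooden offcut 56 x 130 mm, 44 mm high, on the pale stone slab to the right of the work. It fits no nest and stays where it is. Point: its centre, 22 mm above its underside; y along its length.
- tin_mid (a point): Bystander: loose light grey round lidded tin, 84 mm in diameter, 52 mm high, on the pale stone slab to the right of the nests. It stays where it is. Point: its centre, 26 mm above its underside.

How it is judged:
By the outcome, as a careful person would: the job done as asked, in the order asked, and still so for the second after the job is handed in, with the robot touching nothing.
It also fails if it takes over 96 s, if anything falls off the work surface, if the arm or the gripper's body presses on something with over 40 N, if the wrist force passes 120 N, or if a joint passes its speed limit or range.

## Robot

A 7-joint arm with a two-finger parallel gripper is mounted at the origin on a cart in front of the work surface, level with it; the furniture and walls round the work are solid. World frame = base frame: x ahead of the robot, y to its left, z up, the work surface at z = 0. Lengths are in m, angles in rad, forces in N, time in s.
With the tool pointing down it reaches from about 0.425 to 0.925 m from the base axis. Payload 6.8 kg.
Tool frame: the origin (TCP) lies on the centre line of the jaws, within the pads' length; the fingertips stand 8 mm ahead of it and the grasp point (between the pads) lies 11 mm behind it (bot.tips_ahead is the distance from the TCP to the fingertips, in m); z points along the fingers, y is the line along which they close (so a half turn about z gives the same grasp; the last joint's range is limited). The gripper opens to 85 mm and grips with 20 to 120 N. Pads are 22 mm wide; open, the fingers measure 114 mm over their backs; the gripper's body (76 mm by 85 mm) begins 54 mm behind the grasp point. The pads swing forward as they close: fully open they stand 13 mm farther back than shut.
Start: joints at [-1.335, 0.477, 0.022, 1.555, -0.011, 1.109, -0.083], TCP at [0.228, 0.636, 0.239] pointing down, gripper open.
Joint ranges: [-2.96, 2.96], [-0.34, 2.1], [-1.41, 1.46], [0.24, 2.44], [-1.37, 4.51], [0.17, 1.92], [-2.96, 2.96]. Speed limits (rad/s): [2.39, 2.39, 3.14, 3.14, 3.14, 3.14, 3.14].

## Interface

Orientations are given as a unit quaternion [w, x, y, z].
In Python, from station import bot gives the robot as it stands.
- The arm moves only by the tool send_rows, never from a script. Its argument "deltas" is text: rows parted by semicolons, each of 4 numbers parted by spaces: the shift along the tool's x, y, z in m, then the turn about the tool's z in degrees. In form: x y z spin; .... A call has 1 to 5 rows; each row is the pose to reach, as a shift and turn from the pose commanded when the call began, along the tool's axes at that moment; what a row does not reach only later rows make up. A row lasts 1/10 s, in which the tool goes at most 50 mm and 8.59 degrees, less where a joint would pass 70% of its speed; a pose out of reach is approached as far as the arm can. A call with a gripper value outside its range is refused whole. "claw" is the opening, from 0 (shut) to 1 (fully open), set as the call begins (left out, the last holds). The fingers move at their own pace and stop on an object; "force" is the grip in N (left out, the last holds). Time passes only in rows, so rows that repeat a pose let the fingers close. It gives the time, the measured TCP pose, the force, the opening and the grip force at its end, in the units of the state.
- bot.get_obs(): the state, without advancing time (a new reading comes with each control period).
- bot.read_camera(name): name is "scene" or "top" or "wrist"; returns a dict with "img" (400x640x3 uint8, red, green, blue), "depth" (400x640 float32, m along the optical axis (not along the pixel's ray), 0 where there is no reading), "fx", "fy", "cx", "cy" (pixels), "camera_from_world" (4x4, takes a point from world to camera coordinates). Camera axes: x right, y up, looking along -z (the intrinsics and any distortion apply to the point x, -y, -z); pixel columns grow to the right and rows downward; lengths in m; the calibration is good to about 2 mm. A picture is of the moment at which its call begins.
- bot.hand_in(): hands the job in; it is judged then, once.
Trained networks look in a picture, given as the dict that the camera call returned (one of the last four; its "shot" number tells which), for a name from the list of things; names that differ only in an ending like _2 or _b are one class to them, and where a whole thing is asked for, a point or a joint stands for the part that bears it (a point fixed in the world has none). Each returns a list of dicts, best first, with "confidence" (0 to 1); they miss things now and then, are a little off and sometimes report something else, mostly with a low value. They report only what shows in the picture. A call takes as long as a camera call.
- bot.masks_of(picture, query): "mask" (400x640 bool, what is visible of it).
- bot.landmark_of(picture, query): "xyz" ([x, y, z] in m, in world coordinates, good to about 4 mm: a listed point, or the origin of a listed thing).
The state is a dict: "t": time; "q": joint angles; "joint_vel": joint speeds; "joint_torque": joint torques, N m; "eef_pos": TCP position; "tool_rot": TCP orientation; "contact_force": force on the tool from outside, world axes, zero at the start; "torque": the same for the moment, N m; "gripper_width": opening from 0.0 (shut) to 1.0 (fully open); "grasp_force": force on a finger pad.
Only numpy, scipy, OpenCV 4.12 (cv2) and the standard library are available. Lean on these libraries where they do the work, as an engineer would, in place of code of your own. Each camera call takes 0.05 s, during which the arm holds its last target. There are 200 camera calls.

## Working session

There is one attempt and no reset: what is moved stays moved. The work goes in short steps, Python scripts to look and compute and a tool call to move; the robot and the scene stay as the last step left them, time stands still between calls to the robot, and variables do not carry over. Pictures are saved under pics/ and viewed, at most 14 in all, crops included, and the job is handed in when it is done.

Besides the shell and the picture viewer there is one more tool, called after "Request:" as name(argument=value, ...) on one line, values as JSON. send_rows: Moves the arm, as the interface text tells. Its arguments: {"type":"object","properties":{"deltas":{"type":"string"},"claw":{"type":"number"},"force":{"type":"number"}},"required":["deltas"]}

```bash
mkdir -p pics; cat > h.py <<'E'
import numpy as np, cv2
from station import bot
N=["sanding_block_mid","tape_measure_mid","solder_spool_mid","insulating_tape_mid","nest_block_floor","nest_measure_floor","nest_spool_floor","nest_tape_floor","offcut_mid","tin_mid"]
def pts(p,mask):
    v,u=np.nonzero(mask&(p["depth"]>0)); d=p["depth"][v,u]
    c=np.stack([(u-p["cx"])/p["fx"]*d,-(v-p["cy"])/p["fy"]*d,-d,np.ones_like(d)])
    return (np.linalg.inv(p["camera_from_world"])@c)[:3].T
def rect(P,zlo,zhi):
    Q=P[(P[:,2]>zlo)&(P[:,2]<zhi)]
    (c,s,a)=cv2.minAreaRect((Q[:,:2]*1000).astype(np.float32))
    if s[0]<s[1]: a-=90; s=s[::-1]
    return np.round(c,1),np.round(s,1),round((a+90)%180-90,1)  # long axis angle from world x
E
python3 - <<'E'
from h import *
for c in ["top","scene"]:
    p=bot.read_camera(c); cv2.imwrite(f"pics/{c}0.png",p["img"][:,:,::-1])
    for n in N:
        L=bot.landmark_of(p,n)[:2]; M=bot.masks_of(p,n)[:1]
        print(c,n,[(np.round(l["xyz"],3),round(l["confidence"],2)) for l in L])
        if M:
            P=pts(p,M[0]["mask"]); z=np.percentile(P[:,2],95) if len(P) else 0
            if len(P)>20: print("   ",round(M[0]["confidence"],2),len(P),round(z,3),rect(P,z-.012,z+.01))
print(bot.get_obs())
E
```

```text
top sanding_block_mid [(array([0.463, 0.254, 0.017]), 0.66)]
    0.75 879 0.037 (array([460.9, 246.9]), array([101.6,  60.6]), -12.9)
top tape_measure_mid [(array([ 0.463, -0.024,  0.03 ]), 0.88)]
    0.79 482 0.068 (array([459.5, -30. ]), array([67.8, 34.2]), -10.9)
top solder_spool_mid [(array([ 0.463, -0.26 ,  0.022]), 0.62)]
    0.68 420 0.042 (array([ 460.5, -260.6]), array([56.3, 51.1]), 9.5)
top insulating_tape_mid [(array([ 0.451, -0.149,  0.008]), 0.79), (array([ 0.64 , -0.073,  0.004]), 0.64)]
    0.76 232 0.023 (array([ 448.3, -149.5]), array([64.2, 57.2]), 11.1)
top nest_block_floor [(array([ 0.466, -0.027,  0.032]), 0.6), (array([ 0.642, -0.23 ,  0.002]), 0.57)]
    0.75 1321 0.011 (array([ 643.1, -233.4]), array([146.7,  99.3]), 0.4)
top nest_measure_floor [(array([ 0.639, -0.074,  0.006]), 0.95), (array([ 0.463, -0.254,  0.02 ]), 0.17)]
    0.78 952 0.011 (array([638.2, -80.9]), array([132.1,  81.3]), -8.7)
top nest_spool_floor [(array([0.62 , 0.232, 0.002]), 0.71), (array([ 0.463, -0.258,  0.021]), 0.17)]
    0.77 790 0.011 (array([620.5, 228.8]), array([98.5, 96.9]),
[... 1638 characters left out ...]
ray([-1.3350862 ,  0.47701302,  0.02240988,  1.55538092, -0.01150448,
        1.10930939, -0.08310746]), 'joint_vel': array([ 0.00012468,  0.00122205,  0.00144108, -0.00062445, -0.00111019,
        0.00117727, -0.00060501]), 'joint_torque': array([-2.78551161e-04, -5.96324444e+01,  1.60620958e+00, -2.81538427e+01,
        1.25203762e-02,  1.76859237e-03,  1.75921997e-07]), 'eef_pos': array([0.22753221, 0.63551953, 0.23930743]), 'tool_rot': array([-5.54412441e-06,  1.71078924e-01,  9.85257328e-01,  9.56195908e-06]), 'contact_force': array([ 0.7481144 , -0.08403233,  0.78960255]), 'torque': array([-0.02972565,  0.04880904,  0.02453233]), 'grasp_force': 0.0, 'gripper_width': 1.0008224987354182}
```

View pics/top0.png

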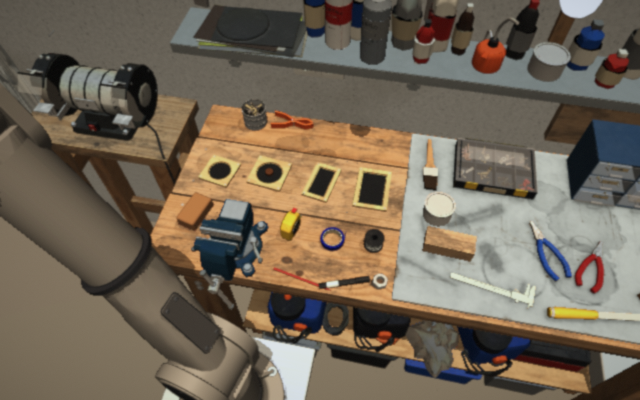

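View pics/scene0.png

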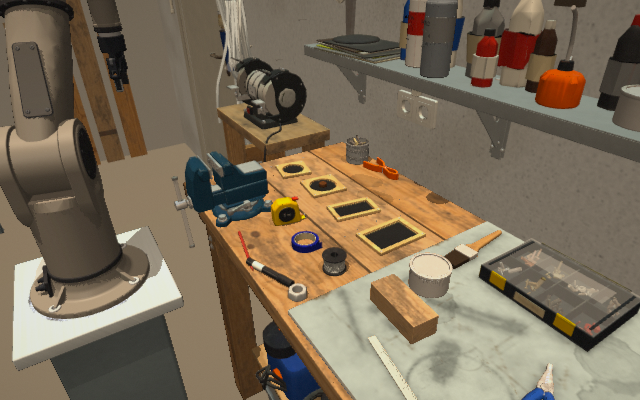

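```bash
cat >> h.py <<'E'
def go(x,y,z,jaw):
    """tool-frame shift & spin to bring TCP to x,y,z with jaw line at angle jaw (deg from world x); from the measured pose"""
    from scipy.spatial.transform import Rotation as R
    o=bot.get_obs(); w,a,b,c=o["tool_rot"]; r=R.from_quat([a,b,c,w]).as_matrix()
    d=r.T@(np.array([x,y,z])-o["eef_pos"]); now=np.degrees(np.arctan2(r[1,1],r[0,1]))
    s=(now-jaw+90)%180-90
    print("t",round(o["t"],2),"tcp",np.round(o["eef_pos"],4),"jaw",round(now,1),"delta mm",np.round(d*1000,1),"spin",round(s,1),"w",round(o["gripper_width"],3),"F",np.round(o["contact_force"],1),"q7",round(o["q"][6],2))
E
python3 - <<'E'
from h import *
import pickle
p=bot.read_camera("top"); print(bot.tips_ahead)
P=pts(p,np.ones((400,640),bool))
# max heights on 5cm grid
for x in np.arange(.3,.95,.05):
    print(round(x,2),[int(1000*max(P[(abs(P[:,0]-x)<.025)&(abs(P[:,1]-y)<.025)][:,2],default=-1)) for y in np.arange(.45,-.5,-.05)])
cv2.imwrite("pics/c1.png",cv2.resize(p["img"][170:300,150:290,::-1],None,fx=5,fy=4.6,interpolation=2))
go(.47,.25,.2,77)
E
```

```text
0.008
0.3 [-1000, -1000, -1000, 5, 8, 55, 163, 164, 163, 55, 11, 13, 21, 22, 6, 7, 17, 17, 18]
0.35 [-1000, -1000, 5, 6, 8, 54, 164, 164, 163, 59, 12, 6, 13, 22, 24, 23, 19, 19, 18]
0.4 [-1000, -1000, 6, 36, 38, 32, 124, 125, 124, 52, 53, 7, 25, 7, 8, 9, 18, 19, 18]
0.45 [-1000, -1000, 4, 37, 39, 39, 117, 119, 113, 69, 71, 23, 23, 24, 44, 45, 17, 62, 63]
0.5 [-1000, -1000, 5, 7, 39, 39, -624, 8, 6, 61, 72, 6, 23, 6, 45, 42, 18, 63, 63]
0.55 [-1000, -1000, 6, 5, 7, 11, 7, 6, 5, 6, 9, 13, 5, 12, 13, 10, 21, 69, 68]
0.6 [241, 64, 38, 10, 13, 12, 11, 15, 13, 6, 17, 14, 6, 13, 14, 11, 18, 70, 71]
0.65 [270, 66, 30, 6, 12, 15, 15, 18, 19, 12, 15, 13, 7, 13, 12, 14, 18, 29, 62]
0.7 [260, 51, 22, 11, 370, 5, 10, 16, 13, 12, 13, 12, 11, 14, 11, 14, 27, 31, 55]
0.75 [261, 53, 365, 365, 389, 401, 405, 402, 391, 391, 367, 366, 530, 533, 366, 426, 367, 365, 522]
0.8 [238, 50, 365, 365, 388, 407, 408, 404, 392, 448, 499, 505, 521, 527, 480, 474, 468, 424, 516]
0.85 [51, 50, 364, 365, 390, 404, 406, 403, 393, 469, 470, 475, 478, 480, 495, 503, 510, 493, 441]
0.9 [371, 377, 382, 400, 395, 401, 407, 413, 420, 421, 206, 205, 199, 452, 194, 467, 470, 476, 483]
t 2.15 tcp [0.2275 0.6355 0.2393] jaw 70.3 delta mm [-358.3 -281.2   39.3] spin -6.7 w 1.001 F [ 0.5 -0.8 -0.6] q7 -0.08
```

View pics/c1.png

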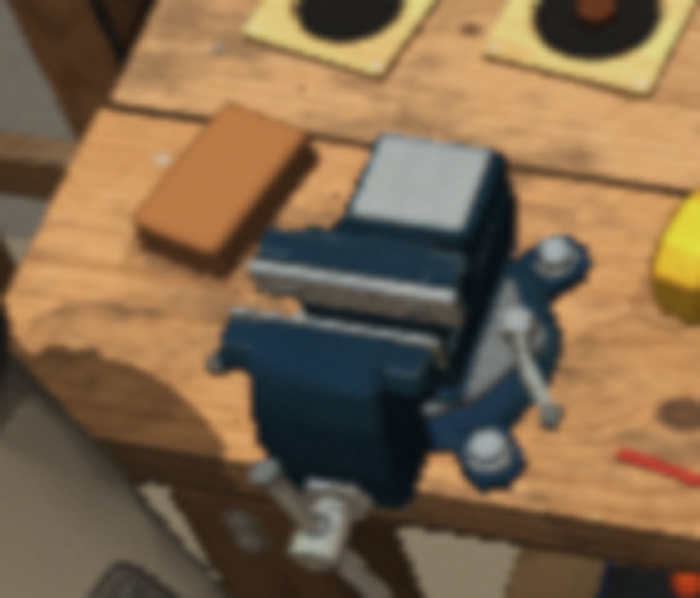

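Request:
send_rows(deltas="-0.036 -0.028 0 0; -0.072 -0.056 0 -3; -0.108 -0.084 0 -6.7; -0.144 -0.112 0 -6.7; -0.18 -0.14 0 -6.7", claw=1)

```text
t: 2.65
eef_pos: [0.3507, 0.4414, 0.2395]
tool_rot: [0.0, 0.113, 0.994, 0.0]
contact_force: [1.1, -0.5, 0.5]
gripper_width: 0.997
grasp_force: 0.0
```

Request:
send_rows(deltas="-0.042 -0.014 0 0; -0.084 -0.028 0 0; -0.126 -0.042 0 0; -0.168 -0.09 0 0; -0.194 -0.118 0 0")

```text
t: 3.15
eef_pos: [0.5124, 0.2849, 0.2393]
tool_rot: [0.0, 0.113, 0.994, 0.0]
contact_force: [0.6, 1.1, 0.3]
gripper_width: 1.005
grasp_force: 0.0
```

```bash
cat >> h.py <<'E'
def look(names,pic=None,cam="wrist"):
    p=bot.read_camera(cam)
    if pic: cv2.imwrite(f"pics/{pic}.png",p["img"][:,:,::-1])
    for n in names:
        L=bot.landmark_of(p,n)[:2]; M=bot.masks_of(p,n)[:1]
        print(n,[(np.round(l["xyz"],3),round(l["confidence"],2)) for l in L])
        if M:
            P=pts(p,M[0]["mask"])
            if len(P)>20:
                z=np.percentile(P[:,2],95); print("   ",round(M[0]["confidence"],2),len(P),round(z,3),rect(P,z-.008,z+.008))
    return p
E
python3 - <<'E'
from h import *
go(.47,.25,.24,77)
p=look(["sanding_block_mid"],"w1")
P=pts(p,np.ones((400,640),bool))
for x in (.38,.42,.44,.46,.48,.5):
    Q=P[(abs(P[:,0]-x)<.01)&(P[:,2]>.07)&(P[:,1]<.3)&(P[:,2]<.18)]
    print(x,Q[:,1].max() if len(Q) else None)
go(.47,.25,.24,77)
E
```

```text
t 3.15 tcp [0.5124 0.2849 0.2393] jaw 77.0 delta mm [ 33.5 -43.5  -0.7] spin 0.0 w 1.005 F [0.6 1.1 0.3] q7 0.78
sanding_block_mid [(array([0.463, 0.248, 0.014]), 0.86)]
    0.74 4275 0.036 (array([463.2, 249. ]), array([98.6, 58.2]), -13.6)
0.38 0.14456669831908228
0.42 0.14856826981811394
0.44 0.1447935732665951
0.46 0.14483882185247562
0.48 None
0.5 None
t 3.3 tcp [0.5137 0.2816 0.2395] jaw 76.5 delta mm [ 35.1 -40.9  -0.5] spin -0.5 w 0.999 F [0.1 1.4 0.4] q7 0.78
```

View pics/w1.png

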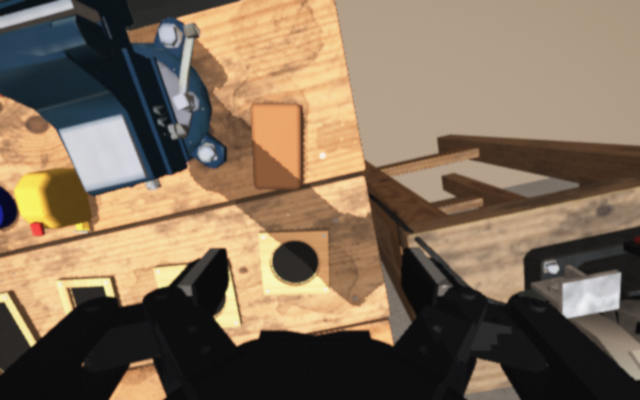

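Request:
send_rows(deltas="0.021 -0.022 0.02 0; 0.042 -0.0435 0.06 0; 0.042 -0.0435 0.11 0; 0.042 -0.0435 0.155 0; 0.042 -0.0435 0.19 0")

```text
t: 3.8
eef_pos: [0.459, 0.2543, 0.0473]
tool_rot: [-0.001, 0.112, 0.994, 0.0]
contact_force: [-0.5, 0.5, -0.5]
gripper_width: 1.003
grasp_force: 0.0
```

```bash
python3 - <<'E'
from h import *
p=look(["sanding_block_mid"],"w2")
go(.463,.249,.022,76.5)
E
```

```text
sanding_block_mid [(array([0.463, 0.249, 0.016]), 0.85)]
    0.86 16639 0.036 (array([461.9, 249.4]), array([99., 58.]), -13.9)
t 3.95 tcp [0.4588 0.2535 0.0479] jaw 77.1 delta mm [-5.2 -3.4 25.9] spin 0.6 w 0.998 F [ 0.5  0.2 -0.2] q7 0.81
```

View pics/w2.png

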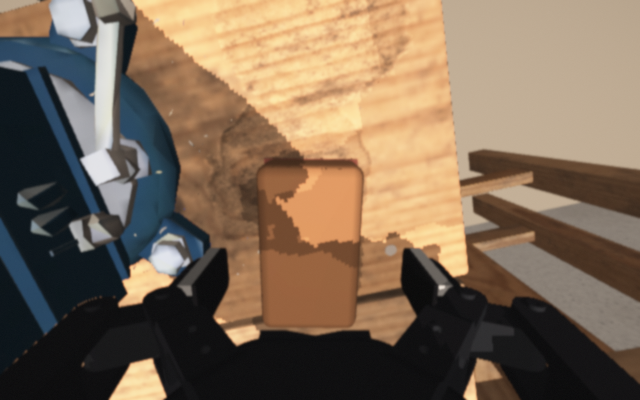

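Request:
send_rows(deltas="-0.005 -0.0035 0.014 0.5; -0.005 -0.0035 0.027 0.5; -0.005 -0.0035 0.027 0.5")

```text
t: 4.25
eef_pos: [0.4645, 0.2484, 0.0217]
tool_rot: [-0.0, 0.118, 0.993, -0.0]
contact_force: [-0.7, 0.0, -0.1]
gripper_width: 1.0
grasp_force: 0.0
```

Request:
send_rows(deltas="0 0 0 0; 0 0 0 0; 0 0 0 0; 0 0 0 0; 0 0 0 0", claw=0, force=40)

```text
t: 4.75
eef_pos: [0.4651, 0.249, 0.0232]
tool_rot: [0.0, 0.118, 0.993, 0.0]
contact_force: [-0.8, -0.8, 5.6]
gripper_width: 0.668
grasp_force: 43.3
```

Request:
send_rows(deltas="0 0 -0.045 0; -0.01 0 -0.09 0; -0.055 -0.004 -0.1 -2; -0.1 -0.012 -0.1 -7; -0.145 -0.03 -0.1 -14")

```text
t: 5.25
eef_pos: [0.6004, 0.1874, 0.1236]
tool_rot: [0.001, -0.008, 1.0, 0.001]
contact_force: [-0.2, 0.8, -1.0]
gripper_width: 0.671
grasp_force: 43.7
```

```bash
python3 - <<'E'
from h import *
go(.643,-.230,.12,90.7)
E
```

```text
t 5.25 tcp [0.6004 0.1874 0.1236] jaw 90.9 delta mm [ -35.8 -418.1    2.8] spin 0.2 w 0.671 F [-0.2  0.8 -1. ] q7 1.24
```

Request:
send_rows(deltas="0 -0.046 0 0; -0.01 -0.094 0 0; -0.02 -0.142 0 0; -0.03 -0.19 0 0; -0.036 -0.238 0 0")

```text
t: 5.75
eef_pos: [0.6372, -0.0539, 0.1225]
tool_rot: [0.0, -0.004, 1.0, 0.0]
contact_force: [-0.3, 0.9, -0.6]
gripper_width: 0.669
grasp_force: 43.7
```

Request:
send_rows(deltas="0 -0.046 0 0; 0 -0.094 0 0; 0 -0.142 0 0; 0 -0.172 0 0; 0 -0.18 0 0")

```text
t: 6.25
eef_pos: [0.6368, -0.2383, 0.1225]
tool_rot: [-0.0, -0.001, 1.0, -0.002]
contact_force: [-0.2, 0.9, -1.2]
gripper_width: 0.668
grasp_force: 43.7
```

```bash
python3 - <<'E'
from h import *
p=look(["nest_block_floor","sanding_block_mid"],"w3")
go(.643,-.230,.05,90.7)
E
```

```text
nest_block_floor []
    0.58 2486 0.01 (array([ 622.3, -231.6]), array([98.4, 95.9]), -89.6)
sanding_block_mid [(array([ 0.634, -0.235,  0.113]), 0.63)]
    0.62 21470 0.135 (array([ 628.9, -239.5]), array([89.8, 58.3]), 0.1)
t 6.5 tcp [ 0.6388 -0.2293  0.1221] jaw 90.7 delta mm [-4.2 -0.9 72.1] spin -0.0 w 0.667 F [-0.2  0.5 -0.7] q7 1.91
```

View pics/w3.png

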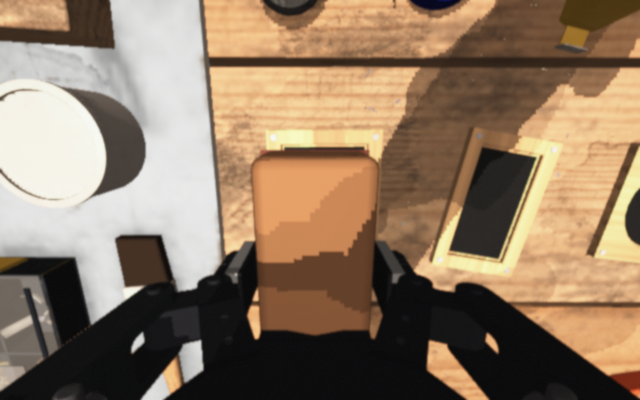

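Request:
send_rows(deltas="-0.006 -0.0017 0.03 0; -0.006 -0.0017 0.065 0; -0.006 -0.0017 0.085 0; -0.006 -0.0017 0.093 0; -0.006 -0.0017 0.0955 0")

```text
t: 7.0
eef_pos: [0.6446, -0.2316, 0.0265]
tool_rot: [-0.0, -0.006, 1.0, 0.001]
contact_force: [0.9, -0.4, 0.0]
gripper_width: 0.668
grasp_force: 43.7
```

Request:
send_rows(deltas="0 0 0 0; 0 0 0.001 0")

```text
t: 7.2
eef_pos: [0.6454, -0.2334, 0.0271]
tool_rot: [0.001, -0.005, 1.0, -0.0]
contact_force: [0.7, -0.9, -1.1]
gripper_width: 0.671
grasp_force: 43.7
```

```bash
python3 - <<'E'
from h import *
go(.645,-.231,.0255,90.7)
E
```

```text
t 7.2 tcp [ 0.6454 -0.2334  0.0271] jaw 90.5 delta mm [0.4 2.4 1.6] spin -0.2 w 0.671 F [ 0.7 -0.9 -1.1] q7 1.93
```

Request:
send_rows(deltas="0 0.001 0.001 0; 0 0.001 0.0015 0; 0 0.001 0.0015 0")

```text
t: 7.5
eef_pos: [0.6451, -0.2333, 0.0263]
tool_rot: [0.001, -0.004, 1.0, -0.0]
contact_force: [-2.2, 0.0, 7.3]
gripper_width: 0.669
grasp_force: 44.6
```

Request:
send_rows(deltas="0 0 0 0; 0 0 0 0; 0 0 0 0; 0 0 -0.03 0; 0 0 -0.06 0", claw=1)

```text
t: 8.0
eef_pos: [0.6434, -0.2322, 0.0837]
tool_rot: [-0.001, -0.004, 1.0, 0.0]
contact_force: [1.4, 0.0, 0.0]
gripper_width: 1.002
grasp_force: 0.0
```

```bash
python3 - <<'E'
from h import *
p=look(["nest_block_floor","sanding_block_mid"])
go(.463,-.03,.12,79)
E
```

```text
nest_block_floor [(array([ 0.581, -0.421,  0.037]), 0.51)]
    0.6 10835 0.01 (array([ 645.4, -231.4]), array([141. ,  98.2]), 0.5)
sanding_block_mid [(array([ 0.643, -0.236,  0.018]), 0.63)]
    0.86 11984 0.039 (array([ 641.8, -234.4]), array([98.8, 58.1]), 0.3)
t 8.25 tcp [ 0.644  -0.2324  0.0838] jaw 90.5 delta mm [179.2 204.  -36. ] spin 11.5 w 1.002 F [-0.6 -0.3  0. ] q7 1.92
```

Request:
send_rows(deltas="0.01 0.02 -0.03 2; 0.04 0.05 -0.06 8; 0.07 0.08 -0.08 11.5; 0.1 0.115 -0.08 11.5; 0.13 0.15 -0.08 11.5")

```text
t: 8.75
eef_pos: [0.5114, -0.0826, 0.1638]
tool_rot: [-0.0, 0.096, 0.995, 0.0]
contact_force: [0.7, 1.1, -0.3]
gripper_width: 0.999
grasp_force: 0.0
```

```bash
python3 - <<'E'
from h import *
p=look(["tape_measure_mid","nest_measure_floor"],"w4")
go(.463,-.03,.12,79)
E
```

```text
tape_measure_mid [(array([ 0.47 , -0.034,  0.035]), 0.64)]
nest_measure_floor [(array([ 0.641, -0.076,  0.003]), 0.95)]
    0.64 5855 0.01 (array([634.5, -78.4]), array([114.2,  78.2]), -9.7)
t 9.0 tcp [ 0.5131 -0.0841  0.1638] jaw 79.0 delta mm [59.5 43.5 43.8] spin 0.0 w 1.004 F [-0.3 -0.2 -0.4] q7 1.49
```

View pics/w4.png

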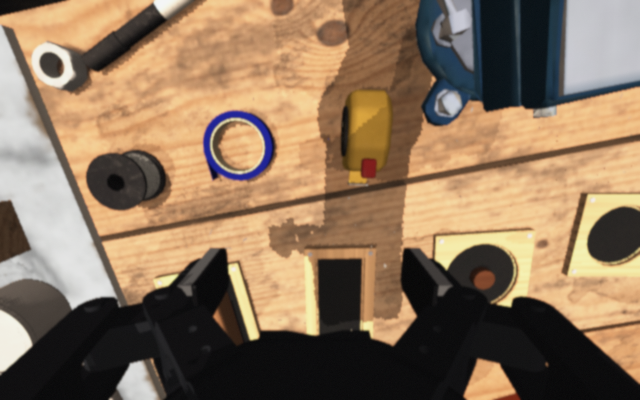

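Request:
send_rows(deltas="0.02 0.015 0.01 0; 0.045 0.032 0.03 0; 0.062 0.044 0.045 0; 0.0625 0.044 0.054 0; 0.0625 0.044 0.054 0")

```text
t: 9.5
eef_pos: [0.4602, -0.0297, 0.1091]
tool_rot: [-0.001, 0.096, 0.995, -0.0]
contact_force: [0.2, -0.2, 0.9]
gripper_width: 1.0
grasp_force: 0.0
```

```bash
python3 - <<'E'
from h import *
p=look(["tape_measure_mid"],"w5")
P=pts(p,np.ones((400,640),bool)); B=P[(abs(P[:,0]-.46)<.065)&(abs(P[:,1]+.03)<.05)]
for lo in (.012,.055,.06): print(lo,rect(B,lo,.075))
go(.460,-.029,.035,79)
E
```

```text
tape_measure_mid []
    0.57 5023 0.067 (array([464.6, -29.4]), array([62.6, 33.9]), -12.4)
0.012 (array([460.8, -30.1]), array([69.6, 37.4]), -12.7)
0.055 (array([462.8, -30.2]), array([65.8, 36.4]), -12.5)
0.06 (array([465.2, -29.5]), array([61.4, 33.8]), -12.1)
t 9.65 tcp [ 0.4616 -0.0299  0.1107] jaw 78.9 delta mm [ 1.9  0.6 75.7] spin -0.1 w 1.001 F [0.8 0.3 0.1] q7 1.38
```

View pics/w5.png

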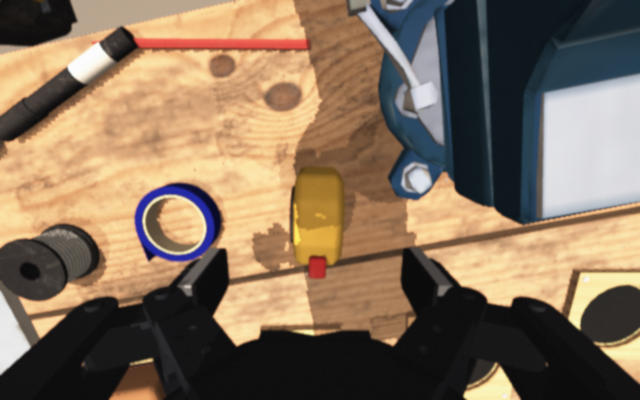

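Request:
send_rows(deltas="0 0 0 0.6; 0 0 0.02 1.2; 0 0 0.045 1.2; 0 0 0.068 1.2; 0 0 0.0757 1.2", claw=0.66)

```text
t: 10.15
eef_pos: [0.4596, -0.0291, 0.0333]
tool_rot: [-0.001, 0.107, 0.994, -0.0]
contact_force: [-1.0, 0.2, 1.2]
gripper_width: 0.661
grasp_force: 0.0
```

Request:
send_rows(deltas="0 0 0 0; 0 0 0 0; 0 0 0 0; 0 0 0 0; 0 0 0 0", claw=0, force=60)

```text
t: 10.65
eef_pos: [0.4604, -0.0288, 0.0352]
tool_rot: [0.001, 0.106, 0.994, 0.0]
contact_force: [-0.2, -0.6, 1.8]
gripper_width: 0.391
grasp_force: 63.0
```

```bash
python3 - <<'E'
from h import *
go(.634,-.078,.12,80.3)
E
```

```text
t 10.65 tcp [ 0.4604 -0.0288  0.0352] jaw 77.8 delta mm [-180.1  -11.4  -84.6] spin -2.5 w 0.391 F [-0.2 -0.6  1.8] q7 1.39
```

Request:
send_rows(deltas="0 0 -0.03 0; -0.03 -0.002 -0.06 -1; -0.075 -0.004 -0.06 -2.5; -0.12 -0.006 -0.06 -2.5; -0.16 -0.008 -0.06 -2.5")

```text
t: 11.15
eef_pos: [0.6167, -0.0708, 0.0952]
tool_rot: [0.001, 0.084, 0.996, 0.0]
contact_force: [-0.1, -0.3, -3.4]
gripper_width: 0.388
grasp_force: 62.5
```

Request:
send_rows(deltas="-0.0186 -0.001 0 0; -0.0186 -0.001 0.02 0; -0.0186 -0.001 0.03 0; -0.0186 -0.001 0.03 0")

```text
t: 11.55
eef_pos: [0.6305, -0.0741, 0.0624]
tool_rot: [-0.003, 0.084, 0.996, -0.0]
contact_force: [-1.2, 0.9, -3.5]
gripper_width: 0.386
grasp_force: 62.3
```

```bash
python3 - <<'E'
from h import *
p=look(["nest_measure_floor"],"w6")
go(.633,-.0753,.0382,80.3)
E
```

```text
nest_measure_floor []
    0.71 6620 0.01 (array([612.7, -74.7]), array([78.2, 69.4]), 80.1)
t 11.7 tcp [ 0.6327 -0.0743  0.0651] jaw 80.3 delta mm [-0.5 -0.9 26.9] spin 0.0 w 0.39 F [ 0.5  0.4 -3.6] q7 1.52
```

View pics/w6.png

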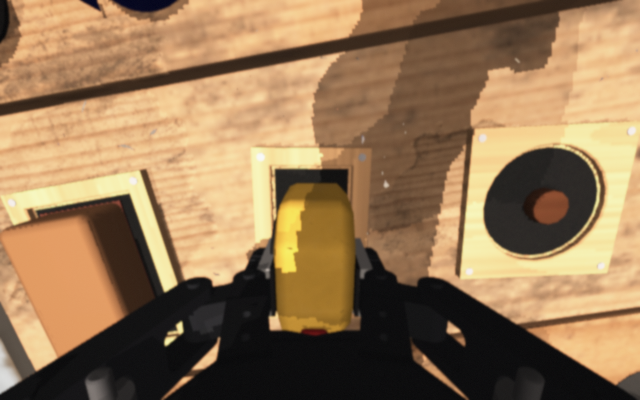

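Request:
send_rows(deltas="-0.0005 -0.001 0.012 0; -0.0005 -0.001 0.022 0; -0.0005 -0.001 0.026 0; -0.0005 -0.001 0.0275 0; -0.0005 -0.001 0.0275 0")

```text
t: 12.2
eef_pos: [0.6324, -0.0751, 0.0381]
tool_rot: [-0.001, 0.085, 0.996, 0.0]
contact_force: [-7.1, 1.7, 12.4]
gripper_width: 0.39
grasp_force: 61.9
```

```bash
python3 - <<'E'
from h import *
go(.633,-.0753,.0382,80.3)
E
```

```text
t 12.2 tcp [ 0.6324 -0.0751  0.0381] jaw 80.3 delta mm [-0.6 -0.1 -0.1] spin 0.0 w 0.39 F [-7.1  1.7 12.4] q7 1.52
```

Request:
send_rows(deltas="0 0 0 0; 0 0 0 0; 0 0 0 0; 0 0 -0.03 0; 0 0 -0.07 0", claw=0.7)

```text
t: 12.7
eef_pos: [0.6316, -0.0753, 0.1056]
tool_rot: [-0.002, 0.084, 0.996, -0.0]
contact_force: [1.0, -0.6, 0.0]
gripper_width: 0.7
grasp_force: 0.0
```

Request:
send_rows(deltas="0 0 -0.03 0; 0 0 -0.05 0; 0.04 0 -0.05 0; 0.06 0 -0.05 0", claw=1)

```text
t: 13.1
eef_pos: [0.5725, -0.0653, 0.1576]
tool_rot: [0.0, 0.085, 0.996, 0.0]
contact_force: [-0.4, 1.2, -0.3]
gripper_width: 0.997
grasp_force: 0.0
```

```bash
python3 - <<'E'
from h import *
p=look(["tape_measure_mid","nest_measure_floor","solder_spool_mid","insulating_tape_mid"],"w7")
P=pts(p,np.ones((400,640),bool)); B=P[(abs(P[:,0]-.64)<.065)&(abs(P[:,1]+.078)<.05)]
for lo in (.014,.05): print(lo,rect(B,lo,.08),np.percentile(B[:,2],99.5))
go(.461,-.259,.12,90)
E
```

```text
tape_measure_mid []
    0.84 3187 0.07 (array([636.5, -77. ]), array([62.7, 34. ]), -8.7)
nest_measure_floor []
    0.93 5002 0.01 (array([641.2, -80.6]), array([128. ,  79.7]), -9.9)
solder_spool_mid [(array([ 0.456, -0.254,  0.021]), 0.65)]
    0.88 4918 0.041 (array([ 461.4, -258.6]), array([53.7, 53.4]), -43.4)
insulating_tape_mid []
    0.9 3099 0.021 (array([ 451.3, -147. ]), array([65.9, 65.2]), 79.9)
0.014 (array([617.5, -72.3]), array([101.1,  43.3]), -19.1) 0.23142735985370735
0.05 (array([632.7, -77.8]), array([69.9, 37.1]), -9.9) 0.23142735985370735
t 13.55 tcp [ 0.5748 -0.0655  0.1569] jaw 80.3 delta mm [  79.5 -209.9   36.9] spin -9.7 w 1.004 F [-0.7 -0.8  0.3] q7 1.48
```

View pics/w7.png

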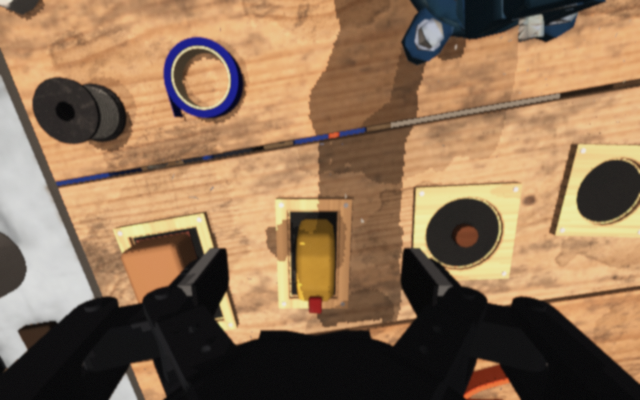

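Request:
send_rows(deltas="0.018 -0.045 0 0; 0.036 -0.09 0 0; 0.054 -0.135 0.01 0; 0.072 -0.18 0.02 0; 0.0795 -0.21 0.037 0")

```text
t: 14.05
eef_pos: [0.4586, -0.2627, 0.1205]
tool_rot: [0.001, 0.086, 0.996, -0.001]
contact_force: [0.6, -0.3, -0.8]
gripper_width: 0.999
grasp_force: 0.0
```

```bash
python3 - <<'E'
from h import *
p=bot.read_camera("wrist")
p=look(["solder_spool_mid","insulating_tape_mid"],"w8")
go(.461,-.259,.024,80.3)
E
```

```text
solder_spool_mid [(array([ 0.457, -0.254,  0.02 ]), 0.57)]
    0.88 3864 0.041 (array([ 460.9, -259.5]), array([53.2, 52.9]), -68.8)
insulating_tape_mid []
    0.43 2605 0.01 (array([641.2, -79.9]), array([129.4,  79.6]), -9.9)
t 14.35 tcp [ 0.4616 -0.258   0.1203] jaw 80.4 delta mm [ 0.5 -1.1 96.3] spin 0.1 w 1.006 F [ 0.8  0.4 -0. ] q7 1.9
```

View pics/w8.png

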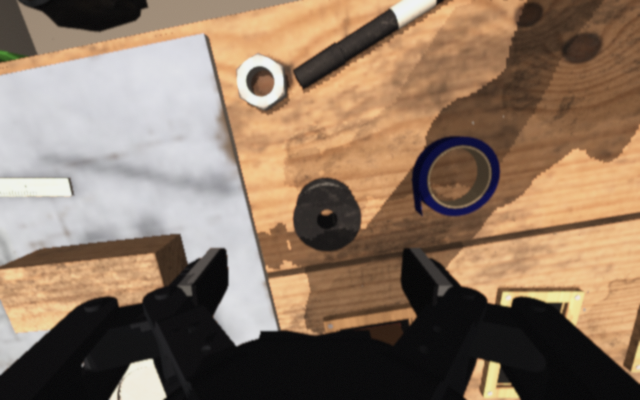

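Request:
send_rows(deltas="0.0005 -0.0015 0.03 0; 0.0005 -0.0015 0.065 0; 0.0005 -0.0015 0.088 0; 0.0005 -0.0015 0.096 0; 0.0005 -0.0015 0.096 0")

```text
t: 14.85
eef_pos: [0.4601, -0.2592, 0.0236]
tool_rot: [-0.001, 0.084, 0.997, 0.0]
contact_force: [-0.3, -0.1, 0.2]
gripper_width: 1.003
grasp_force: 0.0
```

Request:
send_rows(deltas="0 0 0 0; 0 0 0 0; 0 0 0 0; 0 0 0 0; 0 0 0 0", claw=0, force=60)

```text
t: 15.35
eef_pos: [0.4608, -0.2603, 0.0259]
tool_rot: [0.001, 0.084, 0.996, 0.0]
contact_force: [-1.1, 3.5, 9.5]
gripper_width: 0.611
grasp_force: 61.4
```

```bash
python3 - <<'E'
from h import *
go(.621,.230,.12,80.3)
E
```

```text
t 15.35 tcp [ 0.4608 -0.2603  0.0259] jaw 80.3 delta mm [-75.7 510.3 -93.8] spin 0.0 w 0.611 F [-1.1  3.5  9.5] q7 1.95
```

Request:
send_rows(deltas="0 0 -0.045 0; -0.005 0.005 -0.09 0; -0.03 0.04 -0.114 0; -0.055 0.08 -0.114 0; -0.08 0.12 -0.114 0")

```text
t: 15.85
eef_pos: [0.5602, -0.1548, 0.1403]
tool_rot: [0.002, 0.085, 0.996, -0.0]
contact_force: [0.2, -0.2, -3.0]
gripper_width: 0.609
grasp_force: 65.5
```

Request:
send_rows(deltas="-0.01 0.045 0 0; -0.015 0.092 0 0; -0.015 0.14 0 0; -0.013 0.188 0 0; -0.01 0.236 0 0")

```text
t: 16.35
eef_pos: [0.6082, 0.0772, 0.1387]
tool_rot: [0.0, 0.085, 0.996, 0.0]
contact_force: [0.0, -0.3, -2.5]
gripper_width: 0.613
grasp_force: 65.5
```

```bash
python3 - <<'E'
from h import *
go(.621,.230,.08,80.3)
E
```

```text
t 16.35 tcp [0.6082 0.0772 0.1387] jaw 80.3 delta mm [ 13.2 152.8  58.7] spin -0.0 w 0.613 F [ 0.  -0.3 -2.5] q7 1.25
```

Request:
send_rows(deltas="0.012 0.045 0 0; 0.02 0.09 0 0; 0.0132 0.13 0.01 0; 0.0132 0.1525 0.025 0; 0.0132 0.1525 0.03 0")

```text
t: 16.85
eef_pos: [0.6194, 0.2336, 0.1069]
tool_rot: [-0.001, 0.081, 0.997, 0.001]
contact_force: [-0.8, 0.0, -3.8]
gripper_width: 0.607
grasp_force: 65.3
```

```bash
python3 - <<'E'
from h import *
p=bot.read_camera("wrist")
p=look(["nest_spool_floor","solder_spool_mid","nest_tape_floor"],"w9")
go(.621,.230,.029,80.3)
E
```

```text
nest_spool_floor [(array([0.621, 0.227, 0.002]), 0.64), (array([0.641, 0.087, 0.003]), 0.16)]
    0.96 6644 0.01 (array([612.9, 231.9]), array([94.4, 74.2]), 79.0)
solder_spool_mid [(array([0.619, 0.233, 0.101]), 0.72)]
    0.68 10954 0.121 (array([619.1, 229.1]), array([53.9, 52.2]), -8.2)
nest_tape_floor [(array([0.643, 0.084, 0.004]), 0.68)]
    0.86 11236 0.012 (array([643.7,  80.7]), array([107.5, 107. ]), 82.9)
t 17.25 tcp [0.6215 0.2266 0.1089] jaw 80.2 delta mm [ 1.2  3.2 79.9] spin -0.1 w 0.609 F [-0.4  0.1 -2.5] q7 1.03
```

View pics/w9.png

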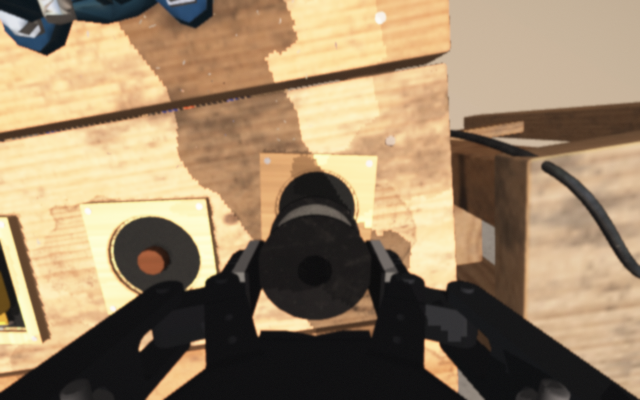

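Request:
send_rows(deltas="0.0005 0.0028 0.03 0; 0.0005 0.0028 0.06 0; 0.0005 0.0028 0.074 0; 0.0005 0.0028 0.079 0; 0.0005 0.0028 0.08 0")

```text
t: 17.75
eef_pos: [0.6209, 0.2302, 0.0291]
tool_rot: [-0.0, 0.085, 0.996, -0.0]
contact_force: [-1.6, -0.9, 1.9]
gripper_width: 0.607
grasp_force: 65.7
```

Request:
send_rows(deltas="0 0 0.001 0; 0 0 0.001 0")

```text
t: 17.95
eef_pos: [0.6211, 0.2303, 0.029]
tool_rot: [-0.0, 0.085, 0.996, -0.0]
contact_force: [-5.9, -1.5, 7.2]
gripper_width: 0.61
grasp_force: 66.4
```

```bash
python3 - <<'E'
from h import *
go(.6215,.2297,.029,80.3)
E
```

```text
t 17.95 tcp [0.6211 0.2303 0.029 ] jaw 80.3 delta mm [-0.5 -0.5  0. ] spin -0.0 w 0.61 F [-5.9 -1.5  7.2] q7 1.04
```

Request:
send_rows(deltas="0 0 0 0; 0 0 0 0; 0 0 0 0; 0 0 -0.03 0; 0 0 -0.07 0", claw=1)

```text
t: 18.45
eef_pos: [0.6196, 0.2302, 0.0958]
tool_rot: [-0.002, 0.084, 0.996, -0.001]
contact_force: [0.3, 0.6, 0.6]
gripper_width: 0.998
grasp_force: 0.0
```

Request:
send_rows(deltas="0 -0.045 -0.03 0; 0.01 -0.09 -0.04 0; 0.02 -0.13 -0.04 0; 0.02 -0.17 -0.04 0; 0.02 -0.21 -0.04 0")

```text
t: 18.95
eef_pos: [0.5657, 0.0257, 0.1378]
tool_rot: [0.001, 0.084, 0.996, 0.0]
contact_force: [-0.1, -0.2, 0.5]
gripper_width: 1.001
grasp_force: 0.0
```

```bash
python3 - <<'E'
from h import *
p=look(["solder_spool_mid","nest_spool_floor"],"w10",cam="top")
go(.451,-.148,.1,80.3)
E
```

```text
solder_spool_mid [(array([0.623, 0.232, 0.026]), 0.43), (array([ 0.643, -0.233,  0.023]), 0.31)]
    0.54 519 0.011 (array([639.2, -82.1]), array([132.2,  78.1]), -11.2)
nest_spool_floor [(array([ 0.621,  0.23 , -0.001]), 0.78), (array([ 0.448, -0.147,  0.009]), 0.33)]
    0.56 185 0.011 (array([624.7, 187.6]), array([91.2, 40.6]), 14.3)
t 19.2 tcp [0.5663 0.0276 0.1374] jaw 80.3 delta mm [  84.1 -192.5   37.2] spin -0.0 w 1.003 F [ 0.1 -0.7  0.2] q7 1.32
```

Request:
send_rows(deltas="0.018 -0.042 0 8; 0.036 -0.084 0 16; 0.054 -0.126 0 24; 0.072 -0.165 0.02 32; 0.084 -0.1925 0.037 40")

```text
t: 19.7
eef_pos: [0.4501, -0.1493, 0.1001]
tool_rot: [0.001, 0.423, 0.906, 0.0]
contact_force: [0.3, -0.7, -0.1]
gripper_width: 0.998
grasp_force: 0.0
```

```bash
python3 - <<'E'
from h import *
bot.read_camera("wrist"); bot.read_camera("wrist")
p=look(["insulating_tape_mid"],"w11")
M=bot.masks_of(p,"insulating_tape_mid")[0]["mask"]; P=pts(p,M); P=P[P[:,2]>.014]
c,r=cv2.minEnclosingCircle((P[:,:2]*1000).astype(np.float32)); print("circ",c,r)
from scipy.optimize import least_squares
r_=np.hypot(*(P[:,:2]*1000-c).T); print(np.percentile(r_,[1,50,95,99,100]))
go(.451,-.148,.02,40)
E
```

```text
insulating_tape_mid []
    0.91 3378 0.021 (array([ 451.1, -147.3]), array([65.7, 65.4]), -4.8)
circ (453.9490966796875, -150.76834106445312) 37.5424919128418
[19.80545321 28.96878408 36.01086545 37.11430686 37.54240802]
t 20.0 tcp [ 0.4524 -0.1468  0.1005] jaw 40.5 delta mm [ 0.1 -2.  80.5] spin 0.5 w 0.996 F [ 0.1  0.1 -0.2] q7 1.09
```

View pics/w11.png

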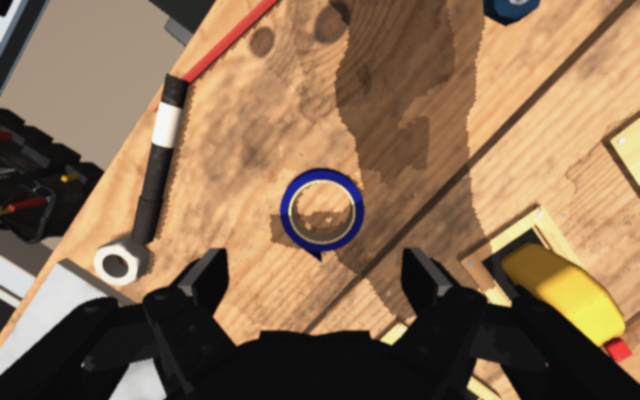

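Request:
send_rows(deltas="0.0006 -0.0015 0.03 0; 0.0006 -0.0015 0.06 0; 0.0006 -0.0015 0.077 0; 0.0006 -0.0015 0.083 0; 0.0006 -0.0015 0.0835 0")

```text
t: 20.5
eef_pos: [0.4499, -0.148, 0.0164]
tool_rot: [-0.0, 0.419, 0.908, 0.0]
contact_force: [-0.2, -0.2, 0.5]
gripper_width: 1.001
grasp_force: 0.0
```

Request:
send_rows(deltas="0 0 0 0; 0 0 0 0; 0 0 0 0; 0 0 0 0; 0 0 0 0", claw=0, force=30)

```text
t: 21.0
eef_pos: [0.4502, -0.1489, 0.0181]
tool_rot: [0.001, 0.42, 0.908, 0.001]
contact_force: [-0.7, 0.7, 8.7]
gripper_width: 0.73
grasp_force: 30.7
```

```bash
python3 - <<'E'
from h import *
p=look([])
P=pts(p,np.ones((400,640),bool)); 
# fingertip height: points near the roll's rim along the jaw line
y=np.array([np.cos(np.radians(40.4)),np.sin(np.radians(40.4))]); D=P[:,:2]-np.array([.451,-.1475])
s=D@y; t=D@np.array([-y[1],y[0]])
for sg in(1,-1):
    Q=P[(s*sg>.034)&(s*sg<.06)&(abs(t)<.014)&(P[:,2]>.004)]; print(len(Q),np.percentile(Q[:,2],[0,2,5,20]) if len(Q) else 0)
go(.6413,.0832,.08,40.3)
E
```

```text
12022 [0.0204989  0.04200307 0.0620433  0.07052953]
10716 [0.02005782 0.0333521  0.04710477 0.06867471]
t 21.05 tcp [ 0.4502 -0.1489  0.0181] jaw 40.3 delta mm [ 53.2 296.  -61.3] spin 0.0 w 0.727 F [-0.8  1.   7.8] q7 1.18
```

Request:
send_rows(deltas="0 0 -0.04 0; 0 0 -0.08 0; 0 0.03 -0.11 0; 0.008 0.075 -0.11 0; 0.016 0.12 -0.11 0")

```text
t: 21.55
eef_pos: [0.5324, -0.0585, 0.1293]
tool_rot: [0.002, 0.421, 0.907, 0.001]
contact_force: [0.9, -0.7, -0.2]
gripper_width: 0.725
grasp_force: 32.7
```

Request:
send_rows(deltas="0.008 0.045 0 0; 0.016 0.09 0 0; 0.027 0.135 0 0; 0.037 0.165 0.01 0; 0.037 0.176 0.03 0")

```text
t: 22.05
eef_pos: [0.6436, 0.089, 0.0987]
tool_rot: [0.002, 0.417, 0.909, 0.003]
contact_force: [0.7, -0.0, -0.0]
gripper_width: 0.727
grasp_force: 32.7
```

```bash
python3 - <<'E'
from h import *
bot.read_camera("wrist"); bot.read_camera("wrist")
p=look(["insulating_tape_mid","nest_tape_floor"],"w12")
go(.6413,.0832,.0211,40.3)
E
```

```text
insulating_tape_mid []
    0.95 8141 0.097 (array([639.3,  86. ]), array([66. , 65.8]), -8.3)
nest_tape_floor [(array([0.644, 0.082, 0.002]), 0.81)]
    0.8 11985 0.01 (array([643.4,  80.6]), array([106.3, 106.2]), 83.0)
t 22.4 tcp [0.6407 0.0813 0.098 ] jaw 40.2 delta mm [ 1.1  1.5 76.9] spin -0.1 w 0.73 F [-0.2 -1.  -0.1] q7 0.68
```

View pics/w12.png

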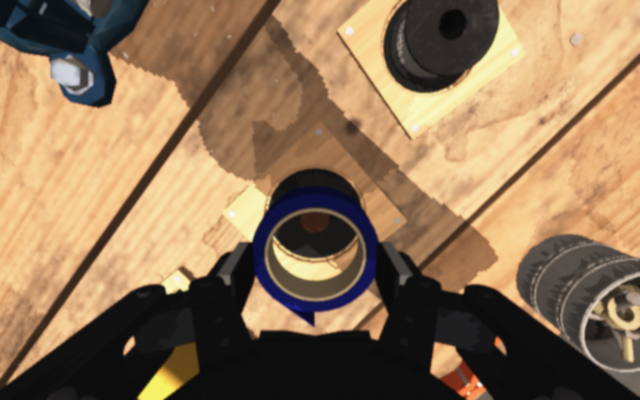

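```bash
python3 - <<'E'
from h import *
go(.6413,.0832,.0211,40.3)
p=look(["insulating_tape_mid"])
go(.6413,.0832,.0211,40.3)
E
```

```text
t 22.4 tcp [0.6407 0.0813 0.098 ] jaw 40.2 delta mm [ 1.1  1.5 76.9] spin -0.1 w 0.73 F [-0.2 -1.  -0.1] q7 0.68
insulating_tape_mid [(array([0.641, 0.085, 0.004]), 0.46)]
t 22.55 tcp [0.6407 0.0821 0.0975] jaw 40.2 delta mm [ 0.5  1.1 76.4] spin -0.1 w 0.728 F [ 1.   0.3 -0.5] q7 0.68
```

Request:
send_rows(deltas="-0.0014 0 0.03 0; -0.0014 0 0.055 0; -0.0014 0 0.068 0; -0.0014 0 0.073 0; -0.0014 0 0.0755 0")

```text
t: 23.05
eef_pos: [0.6416, 0.0817, 0.0213]
tool_rot: [-0.0, 0.42, 0.907, -0.0]
contact_force: [-3.2, 0.7, 9.7]
gripper_width: 0.726
grasp_force: 33.8
```

Request:
send_rows(deltas="0 0 0.001 0; 0 0 0.0015 0")

```text
t: 23.25
eef_pos: [0.6416, 0.0817, 0.0213]
tool_rot: [-0.0, 0.42, 0.907, 0.0]
contact_force: [-3.6, -0.5, 7.9]
gripper_width: 0.726
grasp_force: 34.0
```

```bash
python3 - <<'E'
from h import *
go(.6413,.0832,.0211,40.3)
p=look(["insulating_tape_mid","nest_tape_floor"],"w13")
E
```

```text
t 23.25 tcp [0.6416 0.0817 0.0213] jaw 40.3 delta mm [1.4 0.7 0.2] spin -0.0 w 0.726 F [-3.6 -0.5  7.9] q7 0.71
insulating_tape_mid []
    0.69 8131 0.023 (array([640.8,  82.1]), array([65.8, 65.6]), 79.5)
nest_tape_floor [(array([0.644, 0.087, 0.006]), 0.68)]
    0.87 21745 0.014 (array([643.4,  80.7]), array([106.5, 106.4]), 83.1)
```

View pics/w13.png

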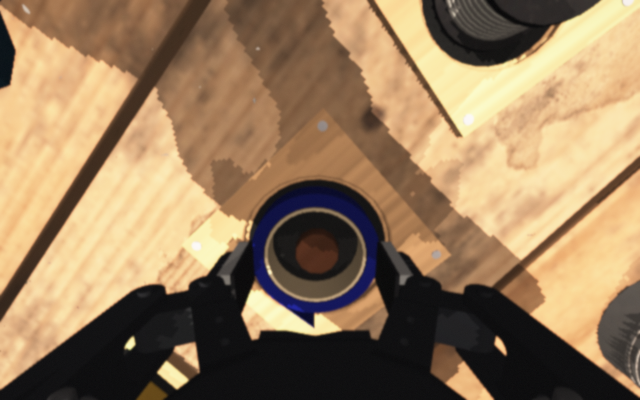

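Request:
send_rows(deltas="0 0 0 0; 0 0 0 0; 0 0 0 0; 0 0 -0.03 0; 0 0 -0.07 0", claw=1)

```text
t: 24.0
eef_pos: [0.6399, 0.0817, 0.0883]
tool_rot: [-0.002, 0.42, 0.907, -0.001]
contact_force: [1.3, -0.3, 0.7]
gripper_width: 0.998
grasp_force: 0.0
```

Request:
send_rows(deltas="0 0 -0.04 0; 0.01 -0.02 -0.08 0; 0.02 -0.06 -0.1 0; 0.02 -0.1 -0.1 0; 0.02 -0.1 -0.1 0")

```text
t: 24.5
eef_pos: [0.5487, 0.0281, 0.1903]
tool_rot: [-0.001, 0.423, 0.906, -0.001]
contact_force: [0.3, 0.2, -0.6]
gripper_width: 0.998
grasp_force: 0.0
```

```bash
python3 - <<'E'
from h import *
bot.read_camera("wrist"); p=look([N[0],N[1],N[2],N[3]],"w14")
P=pts(p,np.ones((400,640),bool))
D=np.hypot(P[:,0]-.641,P[:,1]-.082); R=P[(D>.022)&(D<.031)]
a=np.arctan2(R[:,1]-.082,R[:,0]-.641)
print("roll top by sector",[round(float(np.median(R[(a>t)&(a<t+.79)&(R[:,2]>.012)][:,2])),4) for t in np.arange(-3.14,3.1,.785) if ((a>t)&(a<t+.79)).sum()>9])
go(.6,0,.2,40)
E
```

```text
sanding_block_mid []
tape_measure_mid [(array([ 0.642, -0.079,  0.04 ]), 0.59)]
    0.45 2920 0.01 (array([641.3, -79.6]), array([128.3,  78.3]), -9.7)
solder_spool_mid [(array([0.621, 0.233, 0.024]), 0.6)]
    0.57 3967 0.044 (array([621. , 228.7]), array([54. , 52.9]), 75.4)
insulating_tape_mid [(array([0.639, 0.083, 0.015]), 0.58)]
    0.58 1908 0.024 (array([640.9,  81.9]), array([65.9, 65.3]), -87.7)
roll top by sector [0.0228, 0.0228, 0.0226, 0.0224, 0.0222, 0.0225, 0.0228, 0.0228]
t 25.0 tcp [0.5526 0.0327 0.1892] jaw 40.3 delta mm [-55.7  15.  -10.8] spin 0.3 w 1.0 F [-0.  -0.5  0.4] q7 0.68
```

View pics/w14.png

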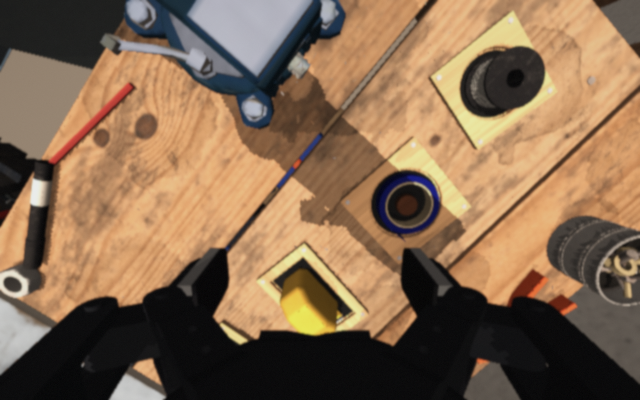

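```bash
python3 -c "
from station import bot
print(bot.hand_in())"
```

```text
the job is handed in; nothing more can be done
None
```

I placed all four items in their nests in the order asked and handed the job in at about 25 s of the 96 s; the final depth readings showed each one flat on its recess floor, I never touched the offcut or tin, and I viewed 16 pictures, two over the limit of 14.

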